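Zero the vote counter before the poll opens

TASK

Before the poll opens, fold the vote counter's panel (the flat part with the orange handle) right over until it lies flat, face up, and then take the yellow stylus from its wooden stand, put its steel tip into the red-ringed hole and push the recessed reset button fully down. Finish while still gripping the stylus and holding the button down with it: do not let go. Do not press the button in the blue-ringed hole, and leave the other things on the desk where they are.

Things in the scene. Friction and masses are not known exactly. Their poses are not given: they have to be found in the camera images.
- case: the vote counter's fixed case, a low grey box on the desk, 150 mm (its x) by 192 mm (its y), 36 mm high; origin: centre of its underside, z up. The hinge of the counter panel runs along the case's x axis, over the case's centre, 49 mm above the desk, between two small steel lugs (10 x 12 mm, reaching 58 mm above the desk) at x = +-69 mm.
- panel (a joint): angle of the counter panel on its hinge, rad: 0 = face down over the +y half of the case, 1.57 = upright, 3.14 = folded over, lying face up on the -y half (hard stops at both ends). Starts at 0 to 0.35. The hinge is stiff (0.11 N m friction): the panel stays where it is left, and 1 to 2 N up or down at the handle bar turns it.
- panel_handle (a point): middle of the panel's orange handle bar: round, 10 mm thick, 84 mm long, parallel to the hinge and 130 mm from its axis, in the panel's mid-plane, with an arm at each end; 35 mm free gap between bar and panel. It overhangs the case: fingers pass down both sides. 49 mm above the desk when the panel lies flat either way, 179 mm at the top of its arc. The bar can turn between the fingers.
- reset_hole (a point): centre of the mouth of the reset hole, 14 mm across, red ring, in the beige face (with dark display) of the counter panel, 120 (along hinge) x 84 x 24 mm thick, back navy. 48 mm from the hinge axis, 28 mm towards the case's +x from the panel's middle. Panel face up: mouth 61 mm above the desk, facing up; face down: hidden below. Axes: the panel's, z out of its back (down when face up).
- reset_button (a joint): travel of the red sprung reset button in the reset hole, m: 0 = out, 0.005 = fully down. Its 12 mm cap lies 9 mm below the panel's face when out, 14 mm when fully down; it takes 1.5 N to start and 4 N to press fully.
- reset_cap (a point): centre of the top of the red cap of the reset button (moves with the button)
- test_button (a joint): travel of the blue sprung button, m, 0 = out, 0.005 = down; the same make as the reset button. To be left alone.
- test_hole (a point): centre of the mouth of the other hole, 14 mm across with a blue ring and the blue button in it, 56 mm from the reset hole, 28 mm towards the case's -x from the panel's middle. To be left alone.
- stand: fixed dark wooden block, 56 x 56 x 40 mm high, with a 10 mm hole in the middle of its top that holds the stylus upright; origin: centre of its underside. It and the ink pad may swap places.
- stylus_grip (a point): middle of the stylus's yellow handle, the place to grip. The stylus stands upright, tip down, in the stand: round handle 16 mm thick, 80 mm long (this point is 40 mm above its lower shoulder, which rests on the stand, so 80 mm above the desk at first), below it a steel tip 6 mm thick, 34 mm long. 114 mm in all, about 40 g; z points from the tip up the handle.
- stylus_tip (a point): end of the stylus's steel tip, 74 mm below stylus_grip along the stylus; 6 mm above the desk at first, inside the stand
- ink_pad: open stamp-pad tin with a blue pad, 70 x 100 x 18 mm; origin: centre of its underside. A bystander, to be left alone.
- stamp: wooden hand stamp, 50 x 35 mm foot, 80 mm tall; origin: centre of its underside. A bystander, to be left alone.
- sanitiser: clear bottle with blue cap, 60 mm across, 150 mm tall; origin: centre of its underside. A bystander, to be left alone.
- pen_cup: empty black cup, 76 mm across, 90 mm tall; origin: centre of its underside. A bystander, to be left alone.
- bell: brass desk bell, 84 mm across, 56 mm tall; origin: centre of its underside. A bystander, to be left alone.

How it is judged:
By the outcome, as a careful person would: the job done as asked, in the order asked, and still so for the second after the job is handed in, while the arm keeps its last pose, push and grip.
It also fails if it takes over 69 s, if anything falls off the work surface, if the arm or the gripper's body presses on something with over 40 N, if the wrist force passes 120 N, or if a joint passes its speed limit or range.

ROBOT

A 7-joint arm with a two-finger parallel gripper is mounted at the origin on the work surface. World frame = base frame: x ahead of the robot, y to its left, z up, the work surface at z = 0. Lengths are in mm, angles in rad, forces in N, time in s.
With the tool pointing down it reaches from about 400 to 875 mm from the base axis. Payload 4.4 kg.
Tool frame: the origin (TCP) lies at the very end of the fingers, on their centre line; the grasp point (between the pads) lies ctrl.grip_depth behind it (ctrl.grip_depth is the distance from the TCP to the grasp point, in mm); y points along the fingers, x is the direction in which the jaws open and shut, and the axes are right-handed (so a half turn about y gives the same grasp; the last joint's range is limited). The gripper opens to 85 mm and grips with 20 to 120 N. Pads are 22 mm wide; open, the fingers measure 114 mm over their backs; the gripper's body (76 mm by 85 mm) begins 54 mm behind the grasp point. The pads swing forward as they close: fully open they stand 13 mm farther back than shut.
Start: joints at [-1.284, 0.628, 0.038, 1.517, -0.027, 0.996, -0.02], TCP at [224.569, 609.989, 231.313] pointing down, gripper open.
Joint ranges: [-3.06, 3.06], [-0.37, 2.12], [-1.25, 1.32], [0.18, 2.47], [-1.1, 4.24], [0.23, 1.98], [-2.94, 2.94]. Speed limits (rad/s): [2.57, 2.57, 3.14, 3.14, 3.14, 3.14, 3.14].

INTERFACE

Orientations are given as [roll, pitch, yaw] about the fixed x, y, z axes, in that order (R = Rz(yaw) Ry(pitch) Rx(roll)).
In Python, from cell import ctrl gives the robot as it stands.
- The arm moves only by the tool apply_moves, never from a script. Its argument "motion" is a list of rows, each a list of 5 numbers: the shift along the tool's x, y, z in cm, then the turn about the tool's y in rad, then the finger opening in cm, from 0 to 8.54. In form: [[tx, ty, tz, roll, hand], ...]. A call has 1 to 20 rows; each row is the pose to reach, as a shift and turn from the pose commanded when the call began, along the tool's axes at that moment; what a row does not reach only later rows make up. A row lasts 1/8 s, in which the tool goes at most 62.5 mm and 10.7 degrees, less where a joint would pass 70% of its speed; a pose out of reach is approached as far as the arm can. A call with a gripper value outside its range is refused whole. The fingers move at their own pace and stop on an object; the grip force is fixed at half the most. Time passes only in rows, so rows that repeat a pose let the fingers close. It gives the time, the measured TCP pose, the force and the opening at its end, in the units of the state.
- ctrl.read_state(): the state, without advancing time (a new reading comes with each control period).
- ctrl.get_image(name): name is "scene" or "side" or "wrist"; returns a dict with "image" (400x640x3 uint8, red, green, blue), "vfov" (degrees; the focal length in pixels is half the picture's height over the tangent of half this angle, whatever the lens; pixels are square), "cx", "cy" (the principal point, pixels), "extrinsics" (4x4, takes a point from world to camera coordinates); the wrist camera has in their place "tool_from_camera" (4x4, takes a point from camera to tool coordinates, whose origin is the TCP and whose axes are the tool frame's). Camera axes: x right, y up, looking along -z (the intrinsics and any distortion apply to the point x, -y, -z); pixel columns grow to the right and rows downward; lengths in mm; the calibration is good to about 2 mm. A picture is of the moment at which its call begins: read the wrist's pose just before it. There is no depth.
- ctrl.finish_job(): hands the job in, once; it reports no verdict.
Trained networks look in a picture, given as the dict that the camera call returned (one of the last four; its "shot" number tells which), for a name from the list of things; names that differ only in an ending like _2 or _b are one class to them, and where a whole thing is asked for, a point or a joint stands for the part that bears it (a point fixed in the world has none). Each returns a list of dicts, best first, with "confidence" (0 to 1); they miss things now and then, are a little off and sometimes report something else, mostly with a low value. They report only what shows in the picture. A call takes as long as a camera call.
- ctrl.search_frame(picture, query): "location" ([x, y, z] in mm, in world coordinates, good to about 4 mm: the middle of the surface that is visible of it).
- ctrl.mark_of(picture, query): "location" ([x, y, z] in mm, in world coordinates, good to about 4 mm: a listed point, or the origin of a listed thing).
The state is a dict: "clock": time; "qpos": joint angles; "qd": joint speeds; "tau": joint torques, N m; "eef_pos": TCP position; "tool_rot": TCP orientation; "force": force on the tool from outside, world axes, zero at the start; "torque": the same for the moment, N m; "width": finger opening in mm.
Only numpy, scipy, OpenCV 4.12 (cv2) and the standard library are available. Lean on these libraries where they do the work, as an engineer would, in place of code of your own. Each camera call takes 0.05 s, during which the arm holds its last target.

## Working session

There is one attempt and no reset: what is moved stays moved. The work goes in short steps, Python scripts to look and compute and a tool call to move; the robot and the scene stay as the last step left them, time stands still between calls to the robot, and variables do not carry over. Pictures are saved under pics/ and viewed, and the job is handed in when it is done.

Besides the shell and the picture viewer there is one more tool, called after "Request:" by a JSON object that holds its "fn" and its "kwargs", one argument or row to a line. apply_moves: Moves the arm, as the interface text tells. Its arguments: {"type":"object","properties":{"motion":{"type":"array","items":{"type":"array","items":{"type":"number"}}}},"required":["motion"]}

```bash
ls; mkdir -p pics; python3 - <<'E'
from cell import ctrl
import cv2,numpy as np
s=ctrl.read_state()
for k,v in s.items(): print(k,np.round(v,3))
print(ctrl.grip_depth)
for n in ["scene","side","wrist"]:
    p=ctrl.get_image(n); cv2.imwrite(f"pics/{n}0.png",p["image"][:,:,::-1])
    print(n,p["vfov"],p["cx"],p["cy"],np.round(p.get("extrinsics",p.get("tool_from_camera")),3).tolist(), [k for k in p])
    for q in ["case","panel_handle","reset_hole","stand","stylus_grip","stylus_tip","ink_pad","stamp","sanitiser","pen_cup","bell"]:
        r=ctrl.mark_of(p,q)
        print(q,[(np.round(d["location"]).tolist(),round(d["confidence"],2)) for d in r[:2]])
print(ctrl.read_state()["clock"])
E
```

```text
pics
clock 0.0
qpos [-1.284  0.629  0.038  1.518 -0.027  0.996 -0.02 ]
qd [ 0.001  0.    -0.    -0.002 -0.001 -0.002 -0.001]
tau [-1.0000e-03 -5.6342e+01  1.2260e+00 -1.9345e+01  1.1000e-02  1.1000e-02
  0.0000e+00]
eef_pos [224.337 609.395 230.4  ]
tool_rot [-1.571  0.002  1.218]
force [-0.077  0.192  0.417]
torque [-0.039  0.008 -0.011]
width 85.187
18.700000000000003
scene 45.5862738108886 315.7064626163671 198.97060767626235 [[0.679, 0.734, 0.008, -403.86], [-0.401, 0.362, 0.842, 154.549], [0.614, -0.575, 0.54, -1974.888], [0.0, 0.0, 0.0, 1.0]] ['image', 'vfov', 'cx', 'cy', 'extrinsics', 'shot']
case [([572.0, -107.0, 2.0], 0.8), ([590.0, -51.0, 50.0], 0.41)]
panel_handle [([548.0, 16.0, 91.0], 0.57), ([602.0, 273.0, 1.0], 0.3)]
reset_hole [([587.0, -49.0, 52.0], 0.56)]
stand [([603.0, 276.0, -0.0], 0.6), ([607.0, 277.0, 75.0], 0.32)]
stylus_grip [([604.0, 276.0, 76.0], 0.49)]
stylus_tip [([608.0, 275.0, 5.0], 0.67), ([572.0, -109.0, 4.0], 0.4)]
ink_pad [([466.0, 288.0, 0.0], 0.64)]
stamp [([452.0, -508.0, 0.0], 0.82)]
sanitiser [([659.0, -443.0, -1.0], 0.67)]
pen_cup [([764.0, 8
[... 530 characters left out ...]
74.0, 80.0], 0.44)]
stylus_tip [([609.0, 278.0, 10.0], 0.43)]
ink_pad [([661.0, -441.0, -4.0], 0.58), ([471.0, 289.0, -0.0], 0.54)]
stamp [([452.0, -506.0, -4.0], 0.59)]
sanitiser [([663.0, -441.0, -1.0], 0.7), ([546.0, 20.0, 85.0], 0.62)]
pen_cup [([762.0, 86.0, 0.0], 0.55)]
bell [([573.0, 478.0, -1.0], 0.78), ([535.0, -66.0, 55.0], 0.21)]
wrist 64.65292773191486 314.9434992228122 203.68030969081812 [[1.0, 0.0, 0.0, 0.054], [0.0, 0.27, -0.963, -142.677], [-0.0, 0.963, 0.27, 69.411], [0.0, 0.0, 0.0, 1.0]] ['image', 'vfov', 'cx', 'cy', 'tool_from_camera', 'shot']
case []
panel_handle []
reset_hole []
stand []
stylus_grip []
stylus_tip []
ink_pad []
stamp []
sanitiser []
pen_cup []
bell []
1.8
```

View pics/scene0.png

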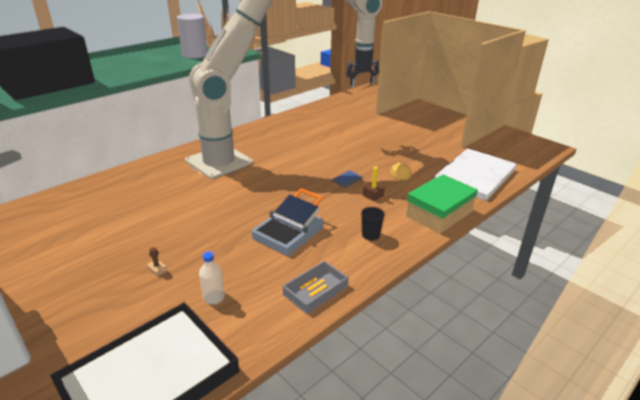

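View pics/side0.png

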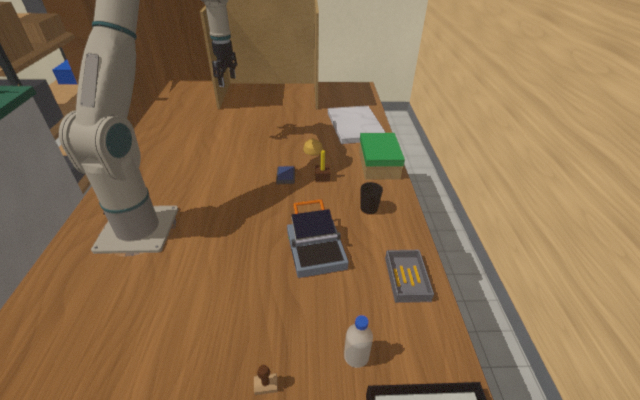

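View pics/wrist0.png

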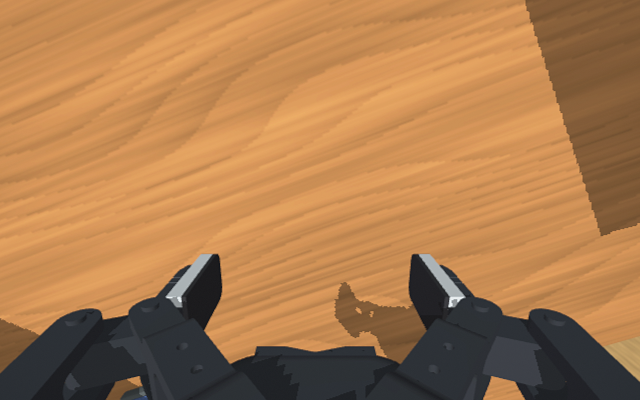

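Scene and side agree. The case is at about (573,-108), the handle at (546,18,88) so the panel is at about 0.31 rad, and the case yaw is about +0.21. The stand is at about (604,276). I'll move the wrist camera over the panel.

Request:
{"fn": "apply_moves", "kwargs": {
  "motion": [
    [-44.4,-3,-50.6,-0.56,3],
    [-44.4,-3,-50.6,-0.56,3],
    [-44.4,-3,-50.6,-0.56,3],
    [-44.4,-3,-50.6,-0.56,3],
    [-44.4,-3,-50.6,-0.56,3],
    [-44.4,-3,-50.6,-0.56,3],
    [-44.4,-3,-50.6,-0.56,3],
    [-44.4,-3,-50.6,-0.56,3],
    [-44.4,-3,-50.6,-0.56,3],
    [-44.4,-3,-50.6,-0.56,3],
    [-44.4,-3,-50.6,-0.56,3],
    [-44.4,-3,-50.6,-0.56,3],
    [-44.4,-3,-50.6,-0.56,3],
    [-44.4,-3,-50.6,-0.56,3]
  ]
}}

```text
clock: 3.55
eef_pos: [545.4, 20.3, 261.3]
tool_rot: [-1.57, -0.001, 1.781]
force: [0.7, -0.1, 0.8]
width: 29.8
```

```bash
cat > h.py <<'E'
from cell import ctrl
import cv2,numpy as np
from scipy.spatial.transform import Rotation as Ro
def wrist(name,save=True):
    s=ctrl.read_state(); p=ctrl.get_image("wrist")
    if save: cv2.imwrite(f"pics/{name}.png",p["image"][:,:,::-1])
    T=np.eye(4);T[:3,:3]=Ro.from_euler("xyz",s["tool_rot"]).as_matrix();T[:3,3]=s["eef_pos"]
    return s,p,np.linalg.inv(T@np.array(p["tool_from_camera"]))
def proj(p,E,P):
    f=200/np.tan(np.radians(p["vfov"]/2)); P=np.atleast_2d(P)
    c=P@E[:3,:3].T+E[:3,3]
    return np.c_[p["cx"]+f*c[:,0]/-c[:,2], p["cy"]+f*c[:,1]/c[:,2]]
def pix2plane(p,E,uv,z):
    f=200/np.tan(np.radians(p["vfov"]/2)); uv=np.atleast_2d(uv)
    d=np.c_[(uv[:,0]-p["cx"])/f,-(uv[:,1]-p["cy"])/f,-np.ones(len(uv))]@E[:3,:3]
    o=-E[:3,:3].T@E[:3,3]
    return o+d*((z-o[2])/d[:,2])[:,None]
def delta(target,yaw=None,s=None):
    s=s or ctrl.read_state(); R=Ro.from_euler("xyz",s["tool_rot"]).as_matrix()
    t=R.T@(np.array(target)-s["eef_pos"])/10
    r=0 if yaw is None else -(yaw-s["tool_rot"][2])
    return np.round(t,2),round(r,3)
def marks(p,qs):
    for q in qs:
        print(q,[(np.round(d["location"],1).tolist(),round(d["confidence"],2)) for d in ctrl.mark_of(p,q)[:2]])
E
python3 - <<'E'
from h import *
s,p,E=wrist("w1")
np.savez("w1.npz",E=E,cx=p["cx"],cy=p["cy"],vfov=p["vfov"])
print(s["clock"],s["eef_pos"],s["tool_rot"],s["qpos"],s["width"])
marks(p,["case","panel_handle"])
E
```

```text
3.55 [545.37281078  20.29414398 261.28603488] [-1.57045823e+00 -9.11242791e-04  1.78069310e+00] [-0.05844832  0.44391489 -0.04311561  1.77201229  0.02206873  0.92658127
  1.67004061] 29.784605837760328
case [([575.9, -100.9, 1.1], 0.85)]
panel_handle [([548.4, 18.4, 90.3], 0.87), ([468.2, 285.8, -0.2], 0.58)]
```

View pics/w1.png

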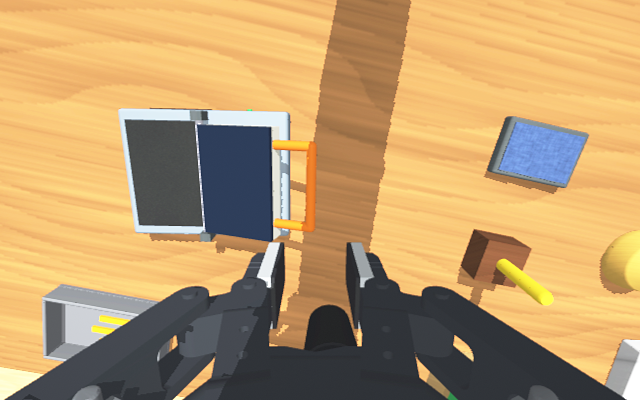

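```bash
python3 - <<'E'
from h import *
p=dict(np.load("w1.npz"));E=p["E"]
for uv,z in [((311,145),89),((310,229),89),((121,110),36),((289,112),36),((137,232),36),((199,115),58),((206,237),58)]:
    print(uv,np.round(pix2plane(p,E,uv,z)[0],1))
img=cv2.imread("pics/w1.png")
cv2.imwrite("pics/w1z.png",cv2.resize(img[90:260,100:340],None,fx=3.3,fy=3.3,interpolation=cv2.INTER_CUBIC))
E
```

```text
(311, 145) [505.9   8.7  89. ]
(310, 229) [592.   25.6  89. ]
(121, 110) [ 517.  -206.2   36. ]
(289, 112) [480.1 -22.5  36. ]
(137, 232) [ 659.7 -180.    36. ]
(199, 115) [ 502.7 -112.9   58. ]
(206, 237) [638.3 -89.6  58. ]
```

View pics/w1z.png

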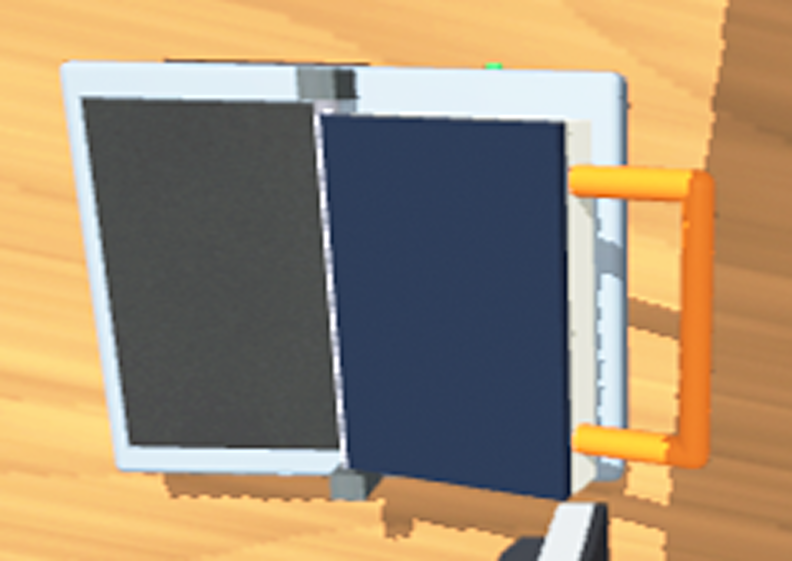

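Request:
{"fn": "apply_moves", "kwargs": {
  "motion": [
    [-0.23,6,-0.22,0.015,3],
    [-0.23,12,-0.22,0.015,3],
    [-0.23,15,-0.22,0.015,3],
    [-0.23,17,-0.22,0.015,3],
    [-0.23,18.7,-0.22,0.015,3],
    [-0.23,18.7,-0.22,0.015,3]
  ]
}}

```text
clock: 4.45
eef_pos: [547.9, 17.0, 73.4]
tool_rot: [-1.569, -0.0, 1.764]
force: [0.1, -0.0, -0.4]
width: 30.4
```

```bash
python3 - <<'E'
from h import *
s,p,E=wrist("w2")
print(s["clock"],s["eef_pos"],s["tool_rot"],s["force"])
p=ctrl.get_image("side"); cv2.imwrite("pics/s2.png",cv2.resize(p["image"][150:300,230:400,::-1],None,fx=4,fy=4))
E
```

```text
4.45 [547.86187626  16.98432721  73.42118066] [-1.56877610e+00 -3.05395415e-04  1.76362284e+00] [ 0.11695476 -0.01874435 -0.43116485]
```

View pics/w2.png

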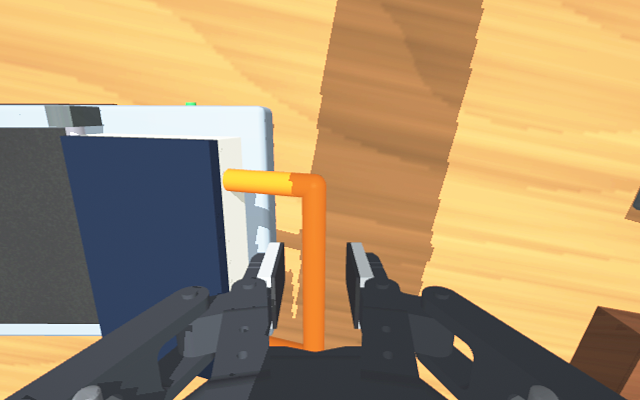

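View pics/s2.png

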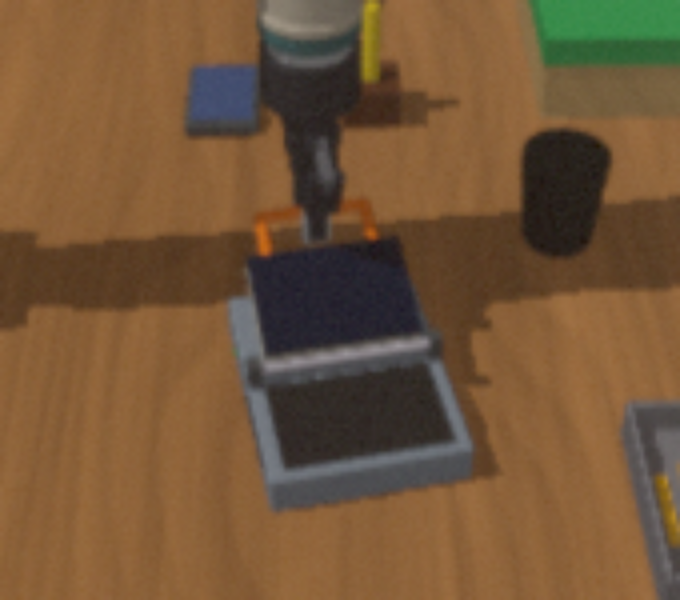

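The bar (column 313) sits midway between the fingers (columns 275 and 355), so I'm closing on it.

Request:
{"fn": "apply_moves", "kwargs": {
  "motion": [
    [0,0,0,0,0],
    [0,0,0,0,0],
    [0,0,0,0,0],
    [0,0,0,0,0],
    [0,0,0,0,0],
    [0,-0.4,0,0,0],
    [0,-0.8,0,0,0]
  ]
}}

```text
clock: 5.42
eef_pos: [549.7, 14.3, 82.2]
tool_rot: [-1.572, 0.003, 1.761]
force: [5.4, -7.4, -6.9]
width: 8.0
```

```bash
python3 - <<'E'
from h import *
s=ctrl.read_state();print(s["clock"],s["eef_pos"],s["tool_rot"],s["force"],s["torque"],s["width"])
E
```

```text
5.425 [549.66153319  14.32006237  82.2480088 ] [-1.57207946  0.00275328  1.76145188] [ 5.4052558  -7.44810631 -6.87520167] [-1.13749623 -1.10311651 -0.02061162] 8.00176271352023
```

Request:
{"fn": "apply_moves", "kwargs": {
  "motion": [
    [-0.7,-1.0,0,0,0],
    [-1.24,-2.0,0,0,0],
    [-1.8,-2.8,0,0,0],
    [-2.38,-3.58,0,0,0],
    [-3.05,-4.3,0,0,0],
    [-3.75,-4.97,0,0,0],
    [-4.5,-5.57,0,0,0],
    [-5.3,-6.14,0,0,0],
    [-6.15,-6.62,0,0,0],
    [-7.02,-7.07,0,0,0],
    [-7.02,-7.07,0,0,0]
  ]
}}

```text
clock: 6.8
eef_pos: [562.2, -50.2, 155.1]
tool_rot: [-1.572, -0.003, 1.764]
force: [0.0, 5.7, 11.3]
width: 7.5
```

```bash
python3 - <<'E'
from h import *
s=ctrl.read_state();print(s["clock"],s["eef_pos"],s["tool_rot"],s["force"],s["torque"],s["width"])
p=ctrl.get_image("side"); cv2.imwrite("pics/s3.png",cv2.resize(p["image"][130:300,230:400,::-1],None,fx=3.5,fy=3.5))
E
```

```text
6.8 [562.16173554 -50.19693213 155.12798211] [-1.57215157 -0.00275793  1.76369536] [ 0.02303861  5.66536353 11.3127613 ] [1.41039173 0.03669097 0.01137078] 7.5019073498222655
```

View pics/s3.png

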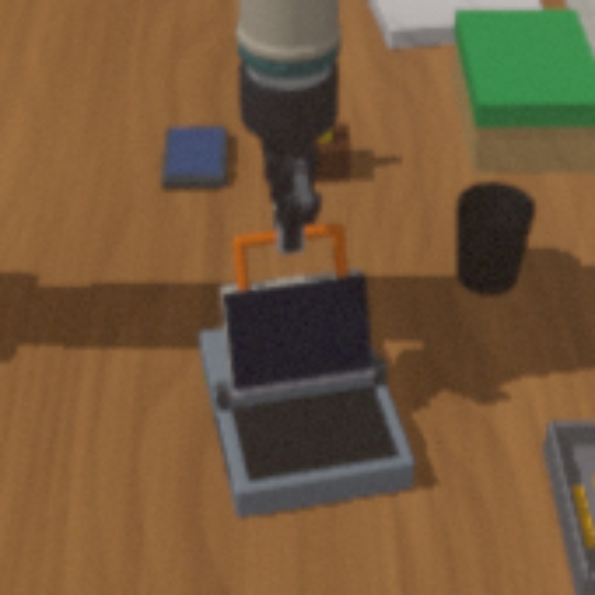

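Request:
{"fn": "apply_moves", "kwargs": {
  "motion": [
    [-1.21,-0.47,0,0,0],
    [-2.46,-0.82,0,0,0],
    [-3.74,-1.04,0,0,0],
    [-5.04,-1.13,0,0,0],
    [-6.34,-1.09,0,0,0],
    [-7.63,-0.93,0,0,0],
    [-8.89,-0.63,0,0,0],
    [-10.12,-0.21,0,0,0],
    [-11.3,0.33,0,0,0],
    [-12.43,0.99,0,0,0],
    [-13.48,1.75,0,0,0],
    [-14.45,2.62,0,0,0],
    [-15.32,3.58,0,0,0],
    [-16.1,4.62,0,0,0],
    [-16.77,5.73,0,0,0],
    [-16.77,5.73,0,0,0]
  ]
}}

```text
clock: 8.85
eef_pos: [594.2, -217.7, 94.1]
tool_rot: [-1.571, 0.0, 1.763]
force: [4.7, 0.4, -1.4]
width: 7.5
```

```bash
python3 - <<'E'
from h import *
s=ctrl.read_state();print(s["clock"],s["eef_pos"],s["tool_rot"],s["force"],s["torque"],s["width"])
p=ctrl.get_image("side"); cv2.imwrite("pics/s4.png",cv2.resize(p["image"][130:300,230:400,::-1],None,fx=3.5,fy=3.5))
E
```

```text
8.85 [ 594.19554438 -217.68304724   94.14444626] [-1.57062966e+00  3.89333984e-04  1.76269064e+00] [ 4.73856311  0.35495701 -1.35856802] [ 0.12653755 -0.95789365 -0.04978291] 7.535696581000316
```

View pics/s4.png

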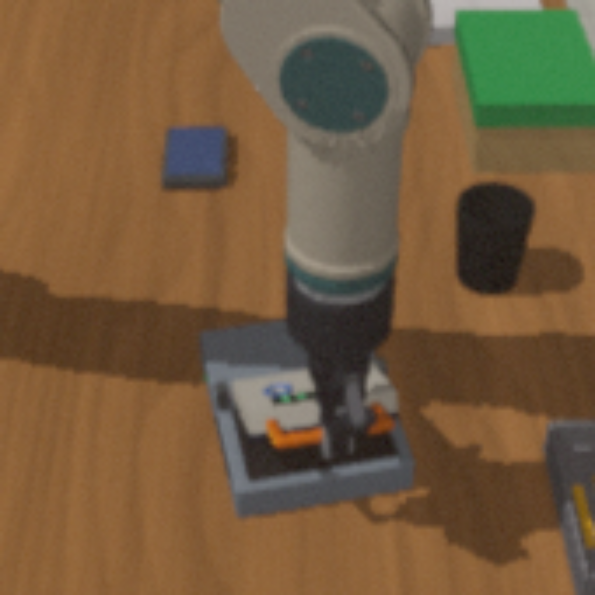

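Request:
{"fn": "apply_moves", "kwargs": {
  "motion": [
    [-0.56,1.17,0,0,0],
    [-0.99,2.4,0,0,0],
    [-1.3,3.66,0,0,0],
    [-1.48,4.95,0,0,0],
    [-1.52,5.6,0,0,0],
    [-1.54,6.1,0,0,0],
    [-1.54,6.3,0,0,0]
  ]
}}

```text
clock: 9.78
eef_pos: [597.0, -232.1, 32.7]
tool_rot: [-1.571, 0.0, 1.763]
force: [3.1, 1.6, 3.8]
width: 7.9
```

```bash
python3 - <<'E'
from h import *
s=ctrl.read_state();print(s["clock"],s["eef_pos"],s["tool_rot"],s["force"],s["torque"],s["width"])
p=ctrl.get_image("side"); cv2.imwrite("pics/s5.png",cv2.resize(p["image"][130:300,230:400,::-1],None,fx=3.5,fy=3.5))
E
```

```text
9.775 [ 596.99676363 -232.06745364   32.66911765] [-1.57076396e+00  1.43759654e-04  1.76288664e+00] [3.10023461 1.55520293 3.82362421] [ 0.65284993 -0.53937327  0.00611984] 7.92921691943977
```

View pics/s5.png

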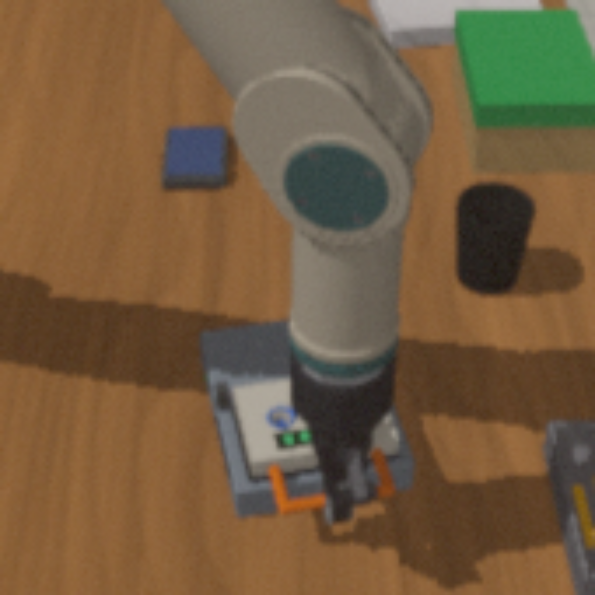

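Request:
{"fn": "apply_moves", "kwargs": {
  "motion": [
    [0,0.4,0,0,0],
    [0,0.8,0,0,0],
    [0,0.8,0,0,0]
  ]
}}

```text
clock: 10.2
eef_pos: [597.4, -232.0, 29.2]
tool_rot: [-1.572, 0.001, 1.763]
force: [-5.0, 5.2, 31.2]
width: 7.5
```

Request:
{"fn": "apply_moves", "kwargs": {
  "motion": [
    [0,-0.5,0,0,0],
    [0,-0.5,0,0,2.4],
    [0,-0.5,0,0,2.4],
    [0,-0.5,0,0,2.4],
    [0,-3,0,0,2.4],
    [0,-8,0,0,2.4],
    [0,-14,0,0,2.4],
    [0,-20,0,0,2.4],
    [0,-20,0,0,4]
  ]
}}

```text
clock: 11.32
eef_pos: [599.9, -233.3, 229.9]
tool_rot: [-1.579, 0.005, 1.762]
force: [0.3, 0.5, -0.1]
width: 39.5
```

```bash
python3 - <<'E'
from h import *
s,p,E=wrist("w6");np.savez("w6.npz",E=E,cx=p["cx"],cy=p["cy"],vfov=p["vfov"])
print(s["clock"],s["eef_pos"],s["tool_rot"],s["force"],s["width"])
marks(p,["reset_hole","test_hole","panel_handle","case"])
E
```

```text
11.325 [ 599.85560934 -233.3307003   229.89601859] [-1.57919033  0.00530899  1.7624602 ] [ 0.32304301  0.49068411 -0.05708108] 39.537310159509346
reset_hole [([609.1, -152.6, 59.6], 0.63)]
test_hole [([556.8, -153.6, 62.5], 0.83)]
panel_handle [([597.0, -230.5, 49.9], 0.94)]
case [([579.2, -107.7, 2.0], 0.84)]
```

View pics/w6.png

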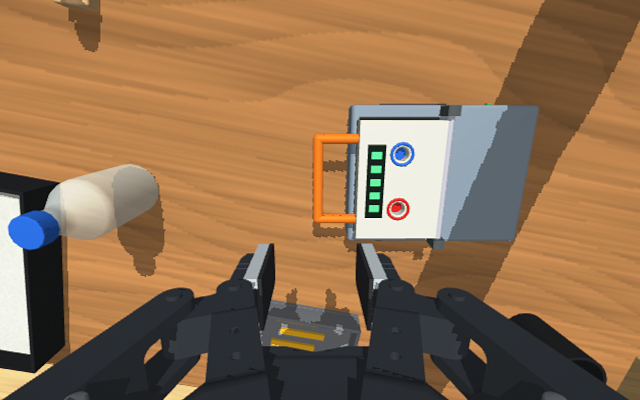

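```bash
python3 - <<'E'
from h import *
p=dict(np.load("w6.npz"));E=p["E"]
im=cv2.imread("pics/w6.png"); hsv=cv2.cvtColor(im,cv2.COLOR_BGR2HSV)
sub=np.zeros(im.shape[:2],bool); sub[140:225,385:420]=1
red=(((hsv[...,0]<6)|(hsv[...,0]>172))&(hsv[...,1]>140)&sub); bl=((hsv[...,0]>100)&(hsv[...,0]<125)&(hsv[...,1]>140)&sub)
for n,m in (("red",red),("blue",bl)):
    pts=np.argwhere(m)[:,::-1].astype(np.float32)
    (c,r)=cv2.minEnclosingCircle(pts); e=cv2.fitEllipse(cv2.convexHull(pts))
    print(n,len(pts),c,r,e); print(pix2plane(p,E,[c],61),pix2plane(p,E,[e[0]],61))
for uv,z in [((319,137),49),((319,219),49),((351,106),36),((539,106),36),((513,239),36),((350,240),36),((451,110),58),((436,243),58)]:
    print(uv,np.round(pix2plane(p,E,uv,z)[0],1))
cv2.imwrite("pics/w6z.png",cv2.resize(im[95:255,300:550],None,fx=3.2,fy=3.2,interpolation=cv2.INTER_NEAREST))
E
```

```text
red 215 (397.2168273925781, 208.2787628173828) 11.407332420349121 ((397.6560974121094, 208.7672119140625), (20.97966194152832, 22.743005752563477), 56.43307113647461)
[[ 607.67278291 -146.08641191   61.        ]] [[ 608.09417815 -145.50693289   61.        ]]
blue 244 (402.125, 154.0) 12.135404586791992 ((401.9946594238281, 153.86941528320312), (22.57028579711914, 24.24456787109375), 36.39017868041992)
[[ 553.01998888 -155.8798161    61.        ]] [[ 552.92128278 -156.03856936   61.        ]]
(319, 137) [ 553.4 -238.6   49. ]
(319, 219) [ 638.5 -221.8   49. ]
(351, 106) [ 517.8 -212.4   36. ]
(539, 106) [481.6 -25.7  36. ]
(513, 239) [624.    0.8  36. ]
(350, 240) [ 660.9 -181.1   36. ]
(451, 110) [ 504.1 -120.5   58. ]
(436, 243) [638.1 -94.3  58. ]
```

View pics/w6z.png

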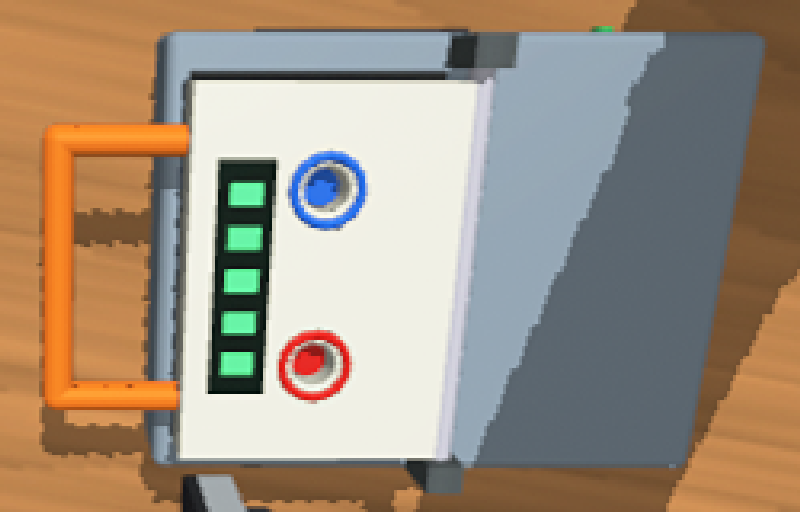

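Request:
{"fn": "apply_moves", "kwargs": {
  "motion": [
    [49.9,0,-10.3,0,5],
    [49.9,0,-10.3,0,5],
    [49.9,0,-10.3,0,5],
    [49.9,0,-10.3,0,5],
    [49.9,0,-10.3,0,5],
    [49.9,0,-10.3,0,5],
    [49.9,0,-10.3,0,5],
    [49.9,0,-10.3,0,5],
    [49.9,0,-10.3,0,5],
    [49.9,0,-10.3,0,5],
    [49.9,0,-10.3,0,5]
  ]
}}

```text
clock: 12.95
eef_pos: [603.2, 274.5, 223.9]
tool_rot: [-1.569, 0.002, 1.76]
force: [-0.3, 0.3, 0.0]
width: 49.9
```

```bash
python3 - <<'E'
from h import *
s,p,E=wrist("w7");np.savez("w7.npz",E=E,cx=p["cx"],cy=p["cy"],vfov=p["vfov"])
print(s["clock"],s["eef_pos"],s["tool_rot"],s["force"],s["width"])
marks(p,["stylus_grip","stand"])
p2=ctrl.get_image("side"); cv2.imwrite("pics/s7.png",cv2.resize(p2["image"][100:300,230:430,::-1],None,fx=3,fy=3))
marks(p2,["panel_handle","reset_hole"])
E
```

```text
12.95 [603.19183258 274.52738183 223.90019108] [-1.56935229  0.00232224  1.75986979] [-0.31203883  0.25096904  0.0304784 ] 49.93584257960187
stylus_grip [([607.3, 276.1, 76.1], 0.69)]
stand [([604.4, 274.7, -0.9], 0.97)]
panel_handle [([594.4, -230.5, 42.8], 0.61)]
reset_hole [([609.0, -144.8, 61.6], 0.78)]
```

View pics/w7.png

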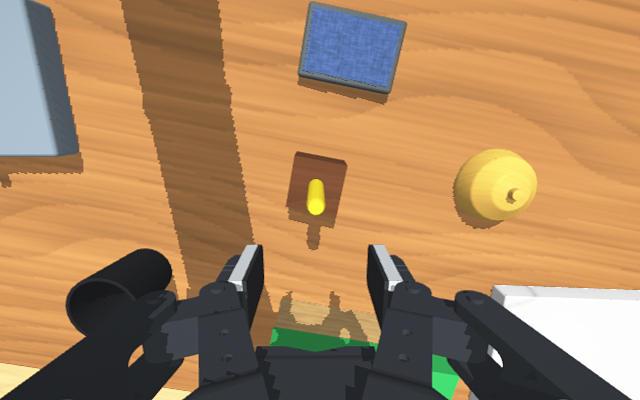

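View pics/s7.png

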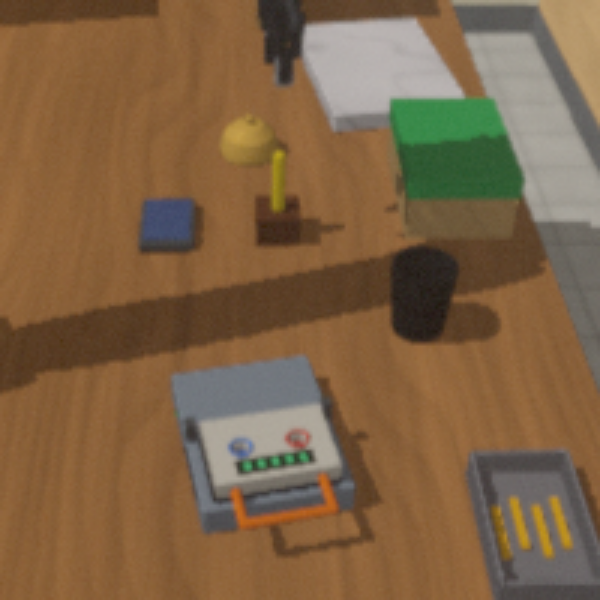

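```bash
python3 - <<'E'
from h import *
p=dict(np.load("w7.npz"));E=p["E"]
im=cv2.imread("pics/w7.png"); hsv=cv2.cvtColor(im,cv2.COLOR_BGR2HSV)
m=(hsv[...,0]>25)&(hsv[...,0]<33)&(hsv[...,1]>200); m[:, :290]=0;m[:,340:]=0
ys,xs=np.where(m);print(xs.min(),xs.max(),ys.min(),ys.max())
for r in range(ys.min(),ys.max()+1,4): print(r,xs[ys==r].min(),xs[ys==r].max())
print(pix2plane(p,E,[[316,205.5]],120),pix2plane(p,E,[[317,182]],40))
for q in [[604.5,276,120],[606,276,120]]: print(proj(p,E,q))
s=ctrl.read_state()
E
```

```text
308 324 179 214
179 316 316
183 311 321
187 309 322
191 309 321
195 308 323
199 308 323
203 308 323
207 308 324
211 322 322
[[604.15070392 275.88161075 120.        ]] [[601.04525105 276.4421051   40.        ]]
[[316.0620479  205.93282746]]
[[315.7139375  207.67472693]]
```

Request:
{"fn": "apply_moves", "kwargs": {
  "motion": [
    [0.13,5,-0.14,0,5],
    [0.13,10,-0.14,0,5],
    [0.13,14,-0.14,0,5],
    [0.13,16.3,-0.14,0,5],
    [0.13,16.3,-0.14,0,5],
    [0.13,16.3,-0.14,0,5]
  ]
}}

```text
clock: 14.0
eef_pos: [604.8, 279.4, 62.9]
tool_rot: [-1.573, -0.001, 1.763]
force: [0.3, 0.3, -0.1]
width: 50.3
```

```bash
python3 - <<'E'
from h import *
s,p,E=wrist("w8")
print(s["clock"],s["eef_pos"],s["tool_rot"],s["force"],s["width"])
E
```

```text
14.0 [604.80741025 279.3743554   62.88764967] [-1.57266562e+00 -5.63934307e-04  1.76271607e+00] [ 0.26931552  0.33794648 -0.051576  ] 50.27278271139362
```

View pics/w8.png

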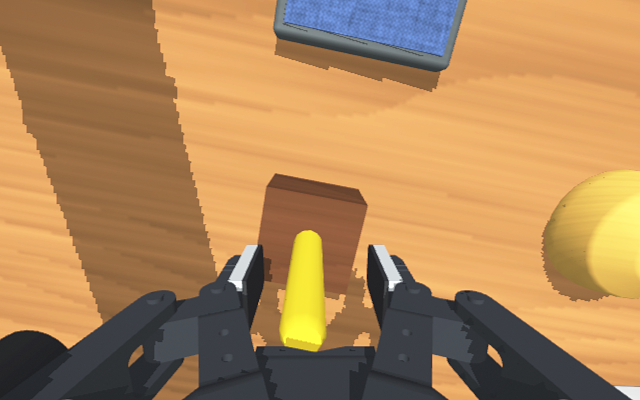

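Request:
{"fn": "apply_moves", "kwargs": {
  "motion": [
    [-0.33,0.2,0,0,5],
    [-0.33,0.2,0,0,5],
    [-0.33,0.2,0,0,2.5],
    [-0.33,0.2,0,0,0],
    [-0.33,0.2,0,0,0],
    [-0.33,0.2,0,0,0],
    [-0.33,0.2,0,0,0],
    [-0.33,0.2,0,0,0]
  ]
}}

```text
clock: 15.05
eef_pos: [604.6, 276.0, 59.9]
tool_rot: [-1.571, -0.0, 1.763]
force: [-0.9, 0.4, 3.4]
width: 14.7
```

```bash
python3 - <<'E'
from h import *
s,p,E=wrist("w9")
print(s["clock"],s["eef_pos"],s["tool_rot"],s["force"],s["width"])
E
```

```text
15.05 [604.5943393  275.97767484  59.90837639] [-1.57101228e+00 -1.74984289e-04  1.76302810e+00] [-0.93931481  0.43236935  3.39021409] 14.656484151767714
```

View pics/w9.png

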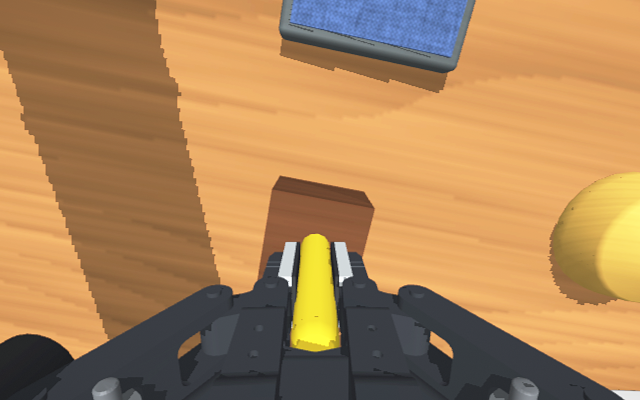

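Request:
{"fn": "apply_moves", "kwargs": {
  "motion": [
    [0,-1.5,0,0,0],
    [0,-3.5,0,0,0],
    [0,-6,0,0,0],
    [0,-10,0,0,0],
    [0,-14,0,0,0],
    [0,-14,0,0,0]
  ]
}}

```text
clock: 15.85
eef_pos: [607.2, 277.1, 205.2]
tool_rot: [-1.58, -0.002, 1.763]
force: [0.5, 0.3, -0.2]
width: 14.5
```

```bash
python3 - <<'E'
from h import *
s,p,E=wrist("w10")
print(s["clock"],s["eef_pos"],s["tool_rot"],s["force"],s["width"])
print(delta([608,-145.7,200]))
marks(p,["stylus_tip","stylus_grip"])
E
```

```text
15.85 [607.15389725 277.06568445 205.1999296 ] [-1.57981581 -0.00244989  1.76284674] [ 0.48416596  0.2936768  -0.17061528] 14.48615045855414
(array([-41.47,   0.18,   7.83]), 0)
stylus_tip [([611.6, 280.2, 148.9], 0.93)]
stylus_grip [([609.2, 278.7, 223.2], 0.71)]
```

View pics/w10.png

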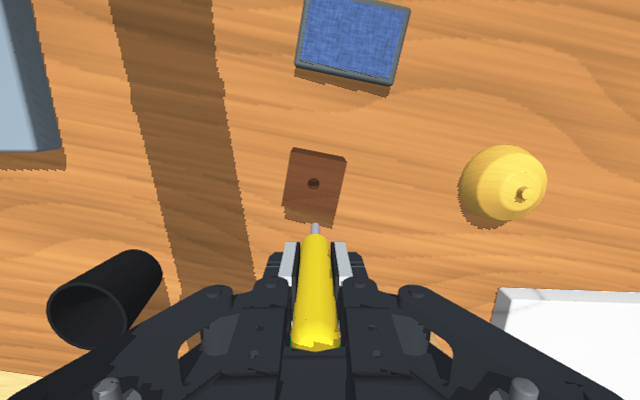

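Request:
{"fn": "apply_moves", "kwargs": {
  "motion": [
    [-5,0,1,0,0],
    [-11,0,2,0,0],
    [-17,0,3.2,0,0],
    [-23,0,4.3,0,0],
    [-29,0,5.5,0,0],
    [-35,0,6.6,0,0],
    [-39,0,7.4,0,0],
    [-41.5,0,7.83,0,0],
    [-41.5,0,7.83,0,0],
    [-41.5,0,7.83,0,0]
  ]
}}

```text
clock: 17.25
eef_pos: [606.6, -144.6, 198.9]
tool_rot: [-1.57, -0.002, 1.764]
force: [-0.7, 0.0, -1.0]
width: 14.7
```

```bash
python3 - <<'E'
from h import *
s,p,E=wrist("w11");np.savez("w11.npz",E=E,cx=p["cx"],cy=p["cy"],vfov=p["vfov"])
print(s["clock"],s["eef_pos"],s["tool_rot"],s["force"],s["width"])
C=np.linalg.inv(np.array(p["tool_from_camera"]))
print("expected tip px",proj(p,C,[0,53.9,0]),proj(p,C,[0,53.9,2]),proj(p,C,[2,53.9,0]))
print("expected hole px",proj(p,E,[608,-145.7,61]))
marks(p,["stylus_tip","reset_hole"])
im=cv2.imread("pics/w11.png")
cv2.imwrite("pics/w11z.png",cv2.resize(im[120:280,220:420],None,fx=4,fy=3.7*4/3.7,interpolation=cv2.INTER_NEAREST)[:600])
E
```

```text
17.25 [ 606.57807139 -144.64417968  198.89273244] [-1.56961053 -0.00201849  1.76438421] [-0.68596995  0.01994584 -1.03437286] 14.702254140789407
expected tip px [[314.13769669 224.4447222 ]] [[314.13500789 221.56439233]] [[317.17706094 224.44401326]]
expected hole px [[312.6154305  195.28306064]]
stylus_tip [([607.3, -142.5, 145.4], 0.87), ([575.0, -104.1, 2.1], 0.18)]
reset_hole [([607.1, -150.0, 60.3], 0.93)]
```

View pics/w11z.png

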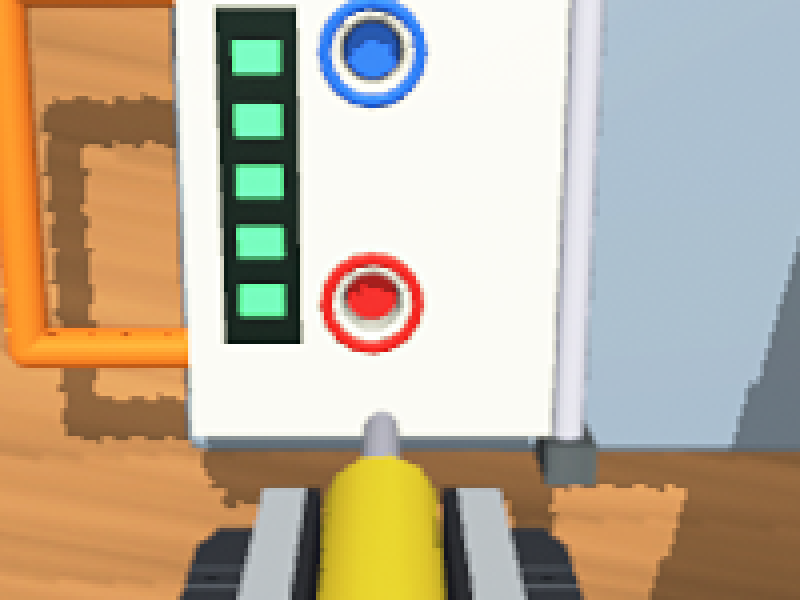

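Request:
{"fn": "apply_moves", "kwargs": {
  "motion": [
    [-0.19,2,0.06,0,0],
    [-0.19,4,0.06,0,0],
    [-0.19,6,0.06,0,0],
    [-0.19,7.2,0.06,0,0],
    [-0.19,7.2,0.06,0,0],
    [-0.19,7.2,0.06,0,0]
  ]
}}

```text
clock: 18.15
eef_pos: [607.3, -148.3, 128.4]
tool_rot: [-1.572, 0.0, 1.763]
force: [-0.3, 0.6, 0.0]
width: 14.6
```

```bash
python3 - <<'E'
from h import *
s,p,E=wrist("w12");np.savez("w12.npz",E=E,cx=p["cx"],cy=p["cy"],vfov=p["vfov"])
print(s["clock"],s["eef_pos"],s["tool_rot"],s["force"],s["width"])
print("expected hole px",proj(p,E,[608,-145.7,61]))
im=cv2.imread("pics/w12.png")
cv2.imwrite("pics/w12z.png",cv2.resize(im[160:280,240:400],None,fx=5,fy=5,interpolation=cv2.INTER_NEAREST))
for n in("side","scene"):
  q=ctrl.get_image(n); uv=proj(q,np.array(q["extrinsics"]),[608,-146,61])[0].astype(int); print(n,uv)
  cv2.imwrite(f"pics/{n}12.png",cv2.resize(q["image"][uv[1]-40:uv[1]+40,uv[0]-50:uv[0]+50,::-1],None,fx=6,fy=6,interpolation=cv2.INTER_CUBIC))
E
```

```text
18.15 [ 607.3359024  -148.3098337   128.41649032] [-1.57200228e+00  4.46686273e-04  1.76334463e+00] [-0.31744814  0.63518251  0.00237212] 14.633819214978915
expected hole px [[317.7053356  219.45906692]]
side [328 246]
scene [284 228]
```

View pics/w12z.png

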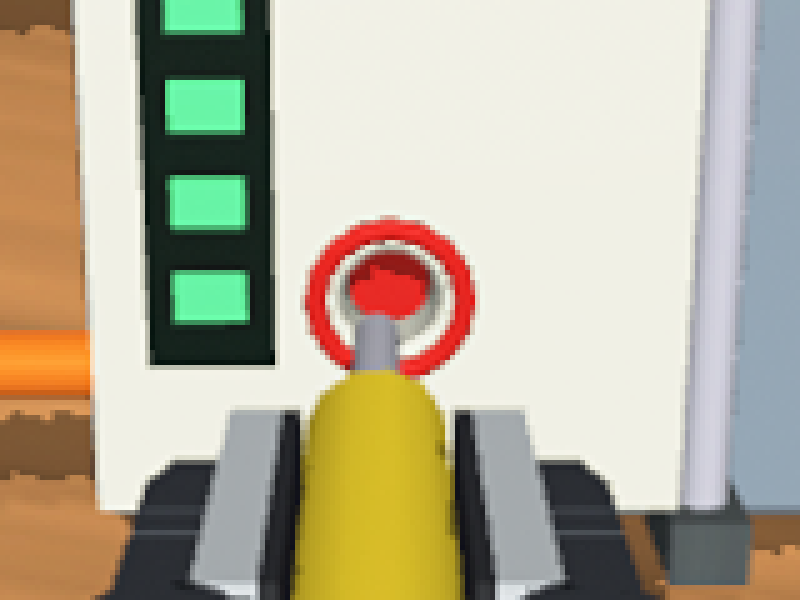

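View pics/side12.png

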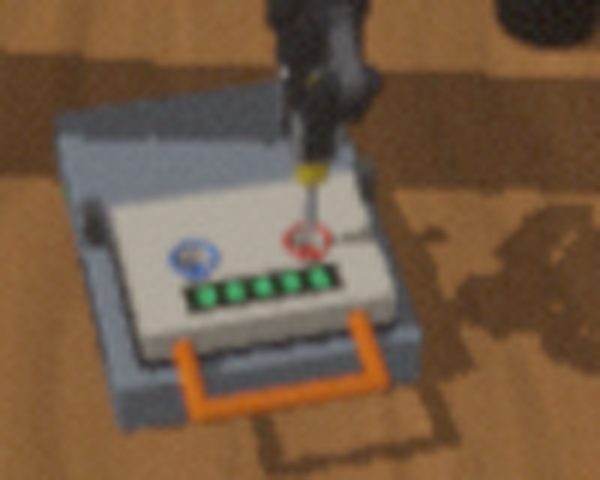

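View pics/scene12.png

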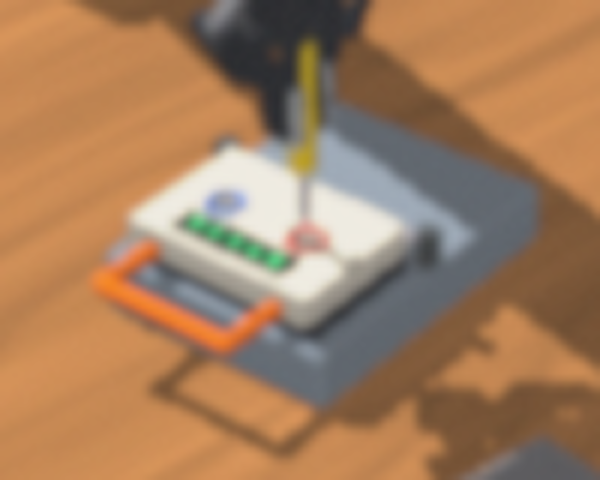

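Request:
{"fn": "apply_moves", "kwargs": {
  "motion": [
    [0.17,0.4,0.07,0,0],
    [0.17,0.9,0.07,0,0],
    [0.17,0.9,0.07,0,0],
    [0.17,0.9,0.07,0,0]
  ]
}}

```text
clock: 18.8
eef_pos: [605.7, -147.0, 118.6]
tool_rot: [-1.571, -0.0, 1.763]
force: [-0.6, 0.2, -1.6]
width: 14.6
```

```bash
python3 - <<'E'
from h import *
s,p,E=wrist("w13")
print(s["clock"],s["eef_pos"],s["tool_rot"],s["force"],s["width"])
print("expected hole px",proj(p,E,[608,-145.7,61]))
im=cv2.imread("pics/w13.png")
cv2.imwrite("pics/w13z.png",cv2.resize(im[180:280,250:390],None,fx=5.5,fy=5.5,interpolation=cv2.INTER_NEAREST))
for n in("side",):
  q=ctrl.get_image(n); uv=proj(q,np.array(q["extrinsics"]),[608,-146,61])[0].astype(int)
  cv2.imwrite(f"pics/{n}13.png",cv2.resize(q["image"][uv[1]-25:uv[1]+25,uv[0]-30:uv[0]+30,::-1],None,fx=10,fy=10,interpolation=cv2.INTER_CUBIC))
E
```

```text
18.8 [ 605.67621318 -146.95227934  118.58864017] [-1.57062330e+00 -5.29215578e-05  1.76295511e+00] [-0.55801835  0.22813219 -1.5979304 ] 14.608756336085397
expected hole px [[315.32093526 226.17750575]]
```

View pics/w13z.png

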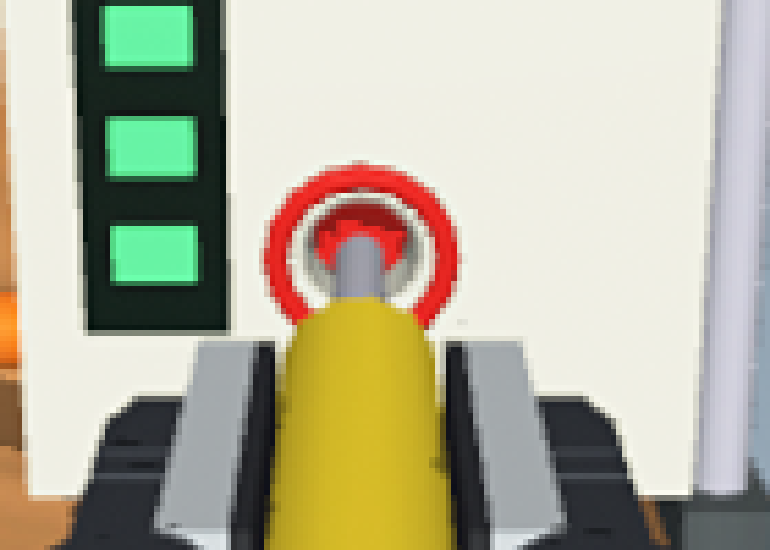

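View pics/side13.png

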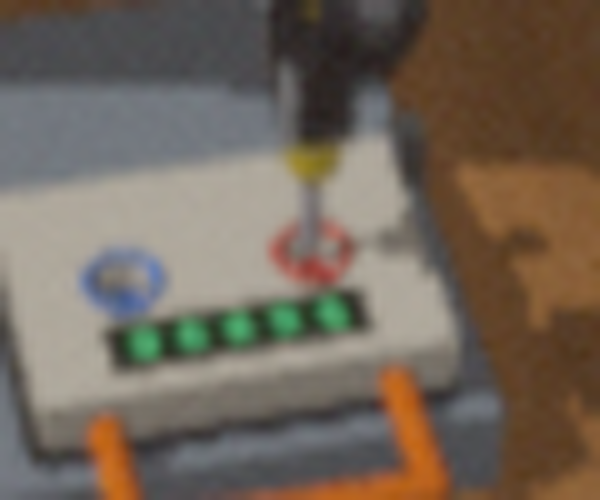

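Aligned: the ring centre and the tip both fall at about (360,258) in the zoom. I'm lowering into the hole.

Request:
{"fn": "apply_moves", "kwargs": {
  "motion": [
    [0,0.3,0,0,0],
    [0,0.6,0,0,0],
    [0,0.9,0,0,0],
    [0,1.0,0,0,0],
    [0,1.0,0,0,0]
  ]
}}

```text
clock: 19.52
eef_pos: [605.6, -146.9, 108.6]
tool_rot: [-1.571, -0.0, 1.763]
force: [-0.3, -0.2, -0.9]
width: 14.7
```

```bash
python3 - <<'E'
from h import *
s,p,E=wrist("w14")
print(s["clock"],s["eef_pos"],s["force"],s["torque"],s["width"])
print("expected hole px",proj(p,E,[608,-145.7,61]))
im=cv2.imread("pics/w14.png")
cv2.imwrite("pics/w14z.png",cv2.resize(im[180:280,250:390],None,fx=5.5,fy=5.5,interpolation=cv2.INTER_NEAREST))
E
```

```text
19.525 [ 605.64462859 -146.88769293  108.55275645] [-0.31505939 -0.22493177 -0.92880874] [ 0.02605952 -0.06444495 -0.02581535] 14.676008214703057
expected hole px [[315.2301515  231.50260233]]
```

View pics/w14z.png

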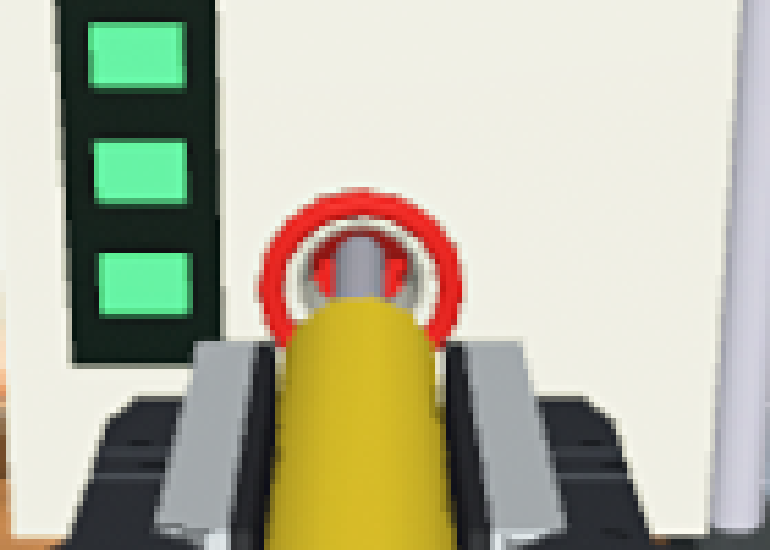

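Request:
{"fn": "apply_moves", "kwargs": {
  "motion": [
    [0,0.2,0,0,0],
    [0,0.4,0,0,0],
    [0,0.55,0,0,0],
    [0,0.55,0,0,0]
  ]
}}

```text
clock: 20.08
eef_pos: [605.9, -147.0, 103.3]
tool_rot: [-1.571, 0.0, 1.763]
force: [0.4, -0.1, 2.4]
width: 15.0
```

Request:
{"fn": "apply_moves", "kwargs": {
  "motion": [
    [0,0.15,0,0,0],
    [0,0.25,0,0,0],
    [0,0.25,0,0,0]
  ]
}}

```text
clock: 20.45
eef_pos: [605.9, -147.0, 100.8]
tool_rot: [-1.571, 0.0, 1.763]
force: [-0.4, -0.1, 3.0]
width: 14.6
```

Request:
{"fn": "apply_moves", "kwargs": {
  "motion": [
    [0,0.1,0,0,0],
    [0,0.2,0,0,0],
    [0,0.2,0,0,0]
  ]
}}

```text
clock: 20.82
eef_pos: [606.2, -147.0, 100.2]
tool_rot: [-1.572, 0.001, 1.763]
force: [-2.3, 0.5, 11.7]
width: 14.7
```

Request:
{"fn": "apply_moves", "kwargs": {
  "motion": [
    [0,0.1,0,0,0],
    [0,0.2,0,0,0],
    [0,0.2,0,0,0]
  ]
}}

```text
clock: 21.2
eef_pos: [606.6, -147.0, 99.7]
tool_rot: [-1.573, 0.001, 1.763]
force: [-3.3, 1.5, 21.0]
width: 15.0
```

Request:
{"fn": "apply_moves", "kwargs": {
  "motion": [
    [0,-0.12,0,0,0],
    [0,-0.12,0,0,0],
    [0,-0.12,0,0,0],
    [0,-0.12,0,0,0],
    [0,-0.12,0,0,0],
    [0,-0.12,0,0,0],
    [0,-0.12,0,0,0],
    [0,-0.12,0,0,0]
  ]
}}

```text
clock: 22.2
eef_pos: [606.3, -147.0, 100.0]
tool_rot: [-1.572, 0.001, 1.763]
force: [-2.7, 0.1, 16.6]
width: 14.6
```

```bash
python3 - <<'E'
from h import *
s,p,E=wrist("w15")
print(s["clock"],s["eef_pos"],s["force"],s["torque"],s["width"])
im=cv2.imread("pics/w15.png")
cv2.imwrite("pics/w15z.png",cv2.resize(im[150:290,220:420],None,fx=4,fy=4,interpolation=cv2.INTER_NEAREST))
q=ctrl.get_image("side"); cv2.imwrite("pics/s15.png",q["image"][:,:,::-1])
marks(q,["panel_handle","stamp","sanitiser","pen_cup","bell","ink_pad"])
E
```

```text
22.2 [ 606.34304589 -146.98431699  100.03642041] [-2.67899495  0.09733409 16.55127016] [ 0.14117631  0.76478864 -0.01657404] 14.566567369524336
panel_handle [([593.6, -233.2, 45.1], 0.85)]
stamp [([451.9, -508.7, -5.4], 0.58)]
sanitiser [([661.7, -441.0, -1.4], 0.87)]
pen_cup [([764.5, 89.3, 3.1], 0.57), ([559.2, -156.7, 60.2], 0.16)]
bell []
ink_pad [([465.4, 281.0, 1.0], 0.87)]
```

View pics/w15z.png

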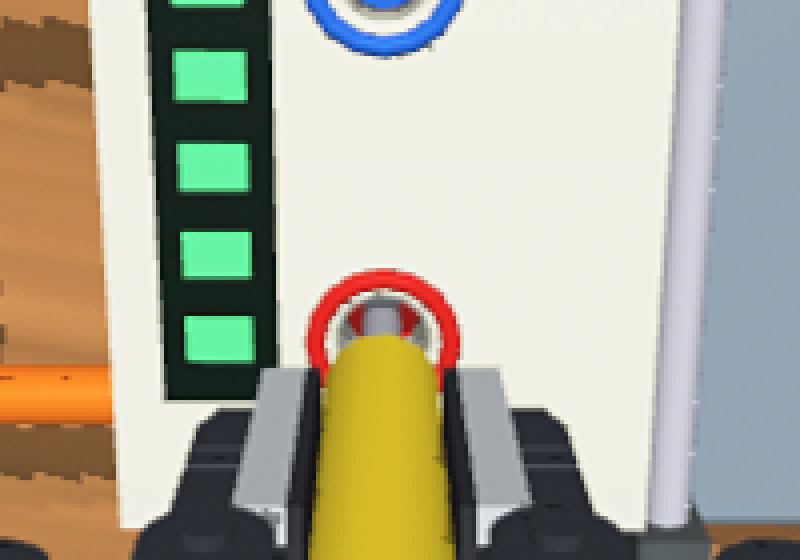

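View pics/s15.png

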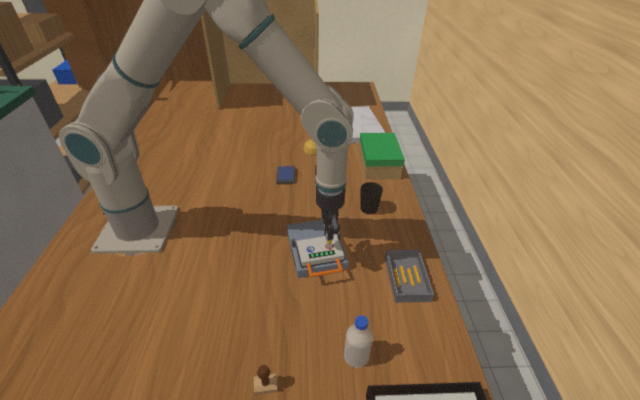

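```bash
python3 - <<'E'
from cell import ctrl
print(ctrl.finish_job()); s=ctrl.read_state(); print(s["clock"],s["eef_pos"],s["force"],s["width"])
E
```

```text
the job is handed in; nothing more can be done
None
the job is handed in; nothing more can be done
```

I folded the panel right over by its handle until it lay flat, face up. I then took the stylus from the stand, put its tip in the red-ringed hole and pressed the reset button down. I handed in at about 22 s of the 69 s, still gripping the stylus (opening 14.6 mm) and holding the button with about 16.5 N, against the 4 N it needs.

**Last checks**
- **Panel:** it met its stop at about 31 N when pressed down. Two measurements put the hole mouth 60–62 mm above the desk, which matches 61 mm for a flat panel.
- **Button:** the tip is central in the red ring and works out at about 46 mm above the desk. Fully down should be 47 mm, and the force rose sharply at about that height.
- **Blue button and other things:** I never touched the blue button. The stamp, sanitiser, cup and ink pad are where they started, within the network's error.

**Checks that failed or disagreed**
- The network did not report the bell in the last side picture. It is visible there in its place.
- The side camera's network put the handle at 43–45 mm high instead of 49 mm. The wrist camera read 49.9 mm, so I took the lower figures as network error.
- The grip read about 8 mm on the 10 mm bar and 14.6 mm on the 16 mm stylus. Both held throughout.

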